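# Depth-gauge the open well of a dry block heater

## Robot

A 6-joint arm with a two-finger parallel gripper is mounted at the origin on the work surface. World frame = base frame: x ahead of the robot, y to its left, z up, the work surface at z = 0. Lengths are in m, angles in rad, forces in N, time in s.
With the tool pointing down it reaches from about 0.3 to 0.75 m from the base axis. Payload 8.5 kg.
Tool frame: the origin (TCP) lies at the very end of the fingers, on their centre line; the grasp point (between the pads) lies 19 mm behind it; z points along the fingers, y is the line along which they close (so a half turn about z gives the same grasp; the last joint's range is limited). The gripper opens to 88 mm and grips with 3 to 60 N. Pads are 18 mm wide; open, the fingers measure 123 mm over their backs; the gripper's body (75 mm by 187 mm) begins 45 mm behind the grasp point.
Start: joints at [-0.215, 0.381, 1.297, -0, 1.464, -0.215], TCP at [0.55, 0, 0.239] pointing down, gripper open.
Joint ranges: [-3.11, 3.11], [-0.89, 2.33], [0.22, 2.48], [-1.42, 4.56], [0.17, 2.85], [-2.88, 2.88]. Speed limits (rad/s): [2.39, 2.39, 3.14, 3.14, 3.14, 3.14].

## Interface

Orientations are given as [roll, pitch, yaw] about the fixed x, y, z axes, in that order (R = Rz(yaw) Ry(pitch) Rx(roll)).
In Python, from cell import ctrl, optics, job gives the robot as it stands. The module is installed in compiled form; this text tells all that it offers.
- The arm moves only by the tool step_arm, never from a script. Its argument "rows" is text: rows parted by semicolons, each of 7 numbers parted by spaces: the shift along the world's x, y, z in mm, then the turn, a rotation vector about the world's x, y, z in rad, then the closure in counts, from 0 (fully open) to 255 (shut). A call has 1 to 20 rows; each row is the pose to reach, as a shift and turn from the pose commanded when the call began; what a row does not reach only later rows make up. A row lasts 1/10 s, in which the tool goes at most 50 mm and 8.59 degrees, less where a joint would pass 70% of its speed; a pose out of reach is approached as far as the arm can. A call with a gripper value outside its range is refused whole. The fingers move at their own pace and stop on an object; "grip_force" is the grip in N (left out, the last holds). Time passes only in rows, so rows that repeat a pose let the fingers close. It gives the time, the measured TCP pose, the force, the opening and the grip force at its end, in the units of the state.
- ctrl.read_state(): the state, without advancing time (a new reading comes with each control period).
- optics.read_camera(name): name is "scene" or "side" or "wrist"; returns a dict with "image" (420x560x3 uint8, red, green, blue), "z_map" (420x560 float32, m along the optical axis (not along the pixel's ray), 0 where there is no reading), "fx", "fy", "cx", "cy" (pixels), "world_to_cam" (4x4, takes a point from world to camera coordinates). Camera axes: x right, y up, looking along -z (the intrinsics and any distortion apply to the point x, -y, -z); pixel columns grow to the right and rows downward; lengths in m; the calibration is good to about 2 mm. A picture is of the moment at which its call begins.
- job.close_job(): hands the job in; it is judged then, once.
The state is a dict: "time": time; "q": joint angles; "dq": joint speeds; "effort": joint torques, N m; "tool_pos": TCP position; "ee_rot": TCP orientation; "wrist_force": force on the tool from outside, world axes, zero at the start; "wrist_torque": the same for the moment, N m; "finger_gap": opening from 0.0 (shut) to 1.0 (fully open); "grasp_force": force on a finger pad.
Only numpy, scipy, OpenCV 4.12 (cv2) and the standard library are available. Lean on these libraries where they do the work, as an engineer would, in place of code of your own. Each camera call takes 0.05 s, during which the arm holds its last target. There are 200 camera calls.

## Task

Take the depth gauge out of its stand and lower it into the empty well of the block heater. When its brass collar rests on the block, keep pushing the rod gently down through the stiff collar until you feel it bottom out on the cushion hidden in the well, so that the collar marks the depth. Then let go and leave the gauge standing in the well, at the bottom, with the collar flat on the block; do not drop it, do not ram the bottom and leave the other things on the counter where they are.

Things in the scene. Friction and masses are not known exactly. Their poses are not given: they have to be found in the camera images.
- heater: Dry block heater, fixed to the counter: a plain aluminium block 100 x 100 mm, its top 95 mm above the counter, in a low white casing 124 x 124 mm and 55 mm high. Wells at (+-23, +-23) mm; the one at (+23, +23) mm is empty, the other three hold tubes whose white caps (17 mm wide) stand 20 mm above the block. Origin: centre of the underside, z up. May stand at any yaw.
- well_mouth (a point): Centre of the mouth of the empty well, level with the top of the block; axes as the heater. The well is a vertical blind round hole 14 mm across with a 2 mm chamfer. Its floor is a firm rubber cushion (gives 1 mm per 8 N) at a depth not known beforehand: 58 to 80 mm below the mouth. The cushion may be loaded with at most 20 N.
- stand: Gauge stand, fixed to the counter: grey plastic block 70 x 70 x 40 mm with a vertical 14.5 mm hole, 34 mm deep, in the middle of its top, in which the gauge stands. Origin: centre of the underside.
- gauge: Depth gauge, standing upright, about 0.13 kg: steel rod 12 mm thick and 104 mm long with a bevelled tip, and on top of it a round black handle 20 mm across and 46 mm long (total 150 mm). Origin: the centre of the tip's end face; z runs up along the rod to the handle. The handle spans z = 104 to 150 mm, the same all round.
- gauge_grip (a point): Point on the gauge's axis in the handle, 128 mm above the tip, where to grip it from above.
- gauge_tip (a point): Centre of the end face of the rod's tip (same point as the gauge's origin).
- collar_face (a point): Centre of the underside of the brass collar, a ring 32 mm across, 12 mm thick, around the rod. It holds by a stiff friction of 5 N, more than the gauge's weight, and stays where pushed; it starts 42 to 50 mm above the tip and can go up to 92 mm above it. Push on the wrist: about 5 N while the rod slides through, climbing steeply only once it is on the cushion (10 N in all is ample).
- dish: Small white bowl, 44 mm wide and 30 mm high, a bystander. Origin: centre of underside.
- reagent: Amber bottle, 56 mm wide and 110 mm high, a bystander. Origin: centre of underside.
- sample_jar: Jar with white lid, 60 mm wide and 75 mm high, a bystander. Origin: centre of underside.
- beaker: Glass beaker, 66 mm wide and 90 mm high, a bystander. Origin: centre of underside.
- marker: Blue marker pen lying on the counter, 14 mm thick and 130 mm long, a bystander. Origin: under its middle.
Things that resemble listed ones, but are neither listed nor needed, are in the scene too. Of the things shaped like the gauge, the steel one is meant.

How it is judged:
On the way, in this order (a step that is already met when the one before it is completed fails the run):
1. the gauge is lifted out of its stand by the gripper (height (world z) of gauge_tip above 0.06 m and contact force between the fingers and gauge above 0.5 N), for 0.1 s.
2. the rod is in the well, as far as its collar allows or deeper (horizontal distance between gauge_tip and well_mouth below 0.004 m and z of gauge_tip in the frame of well_mouth below -0.03 m), for 0.05 s.
3. the rod is on the cushion at the bottom, still held, with the collar on the block (horizontal distance between gauge_tip and well_mouth below 0.004 m and z of gauge_tip in the frame of well_floor below 0.0015 m and z of collar_face in the frame of well_mouth below 0.003 m and contact force between the fingers and gauge above 0.5 N), for 0.1 s.
At the end, for the whole second after the job is handed in: The gauge stands released and at rest in the empty well, within 0.08 rad of upright, its tip on the cushion at the bottom (at most 1.5 mm above the cushion's unloaded surface) and within 4 mm of the well's axis, and the underside of its collar within 3 mm of the top of the block (horizontal distance between gauge_tip and well_mouth below 0.004 m and z of gauge_tip in the frame of well_floor below 0.0015 m and z of collar_face in the frame of well_mouth below 0.003 m and angle between gauge's own z axis and vertical below 0.08 rad and linear speed of gauge below 0.02 m/s); the robot touches nothing.
It fails at once if the cushion is rammed: more than 20 N on it (contact force between gauge and cushion above 20 N).
It fails at once if the gauge is dropped or thrown (linear speed of gauge above 0.5 m/s and not (contact force between the fingers and gauge above 0.2 N)).
It fails at once if a bystander is moved by more than 20 mm (distance of any of dish, reagent, sample_jar, beaker, marker from where it was at the start of the episode above 0.02 m).
It also fails if it takes over 48 s, if anything falls off the work surface, if the arm or the gripper's body presses on something with over 40 N, if the wrist force passes 120 N, or if a joint passes its speed limit or range.

## Working session

There is one attempt and no reset: what is moved stays moved. The work goes in short steps, Python scripts to look and compute and a tool call to move; the robot and the scene stay as the last step left them, time stands still between calls to the robot, and variables do not carry over. Pictures are saved under pics/ and viewed, at most 10 in all, crops included, and the job is handed in when it is done.

Besides the shell and the picture viewer there is one more tool, called as name(argument=value, ...), one argument or row to a line, values as JSON. step_arm: Moves the arm, as the interface text tells. Its arguments: {"type":"object","properties":{"rows":{"type":"string"},"grip_force":{"type":"number"}},"required":["rows"]}

```bash
mkdir -p pics && cat > h.py <<'E'
import numpy as np, cv2
from cell import ctrl, optics, job
def grab(n):
    d=optics.read_camera(n); np.savez(f'{n}.npz',**d)
    return d
def load(n): return dict(np.load(f'{n}.npz'))
def pts(d):
    z=d['z_map']; v,u=np.mgrid[:z.shape[0],:z.shape[1]]
    p=np.stack([(u-d['cx'])/d['fx']*z,-(v-d['cy'])/d['fy']*z,-z],-1)
    T=np.linalg.inv(d['world_to_cam']); P=p@T[:3,:3].T+T[:3,3]; P[z==0]=np.nan
    return P
def ray(d,u,v,h):
    T=np.linalg.inv(d['world_to_cam']); r=T[:3,:3]@np.array([(u-d['cx'])/d['fx'],-(v-d['cy'])/d['fy'],-1]); o=T[:3,3]
    return o+r*(h-o[2])/r[2]
def save(n,im): cv2.imwrite(f'pics/{n}.png',im[...,::-1])
E
python3 - <<'E'
from h import *
a=grab('scene');b=grab('side')
for d in (a,b): print(np.linalg.inv(d['world_to_cam'])[:3,3], d['fx'],d['cx'],d['cy'], [k for k in d])
im=np.hstack([a['image'],b['image']]); 
save('scene',cv2.resize(a['image'],(800,600)));save('side',cv2.resize(b['image'],(800,600)))
E
```

```text
[1.61756477 0.25986238 1.02652783] 505.4781819973556 281.9916400582121 204.10089207747 ['image', 'z_map', 'fx', 'fy', 'cx', 'cy', 'world_to_cam']
[ 0.04309525 -0.56553517  0.85125009] 539.4433477815346 288.96032195429177 216.17776112607572 ['image', 'z_map', 'fx', 'fy', 'cx', 'cy', 'world_to_cam']
```

View pics/scene.png

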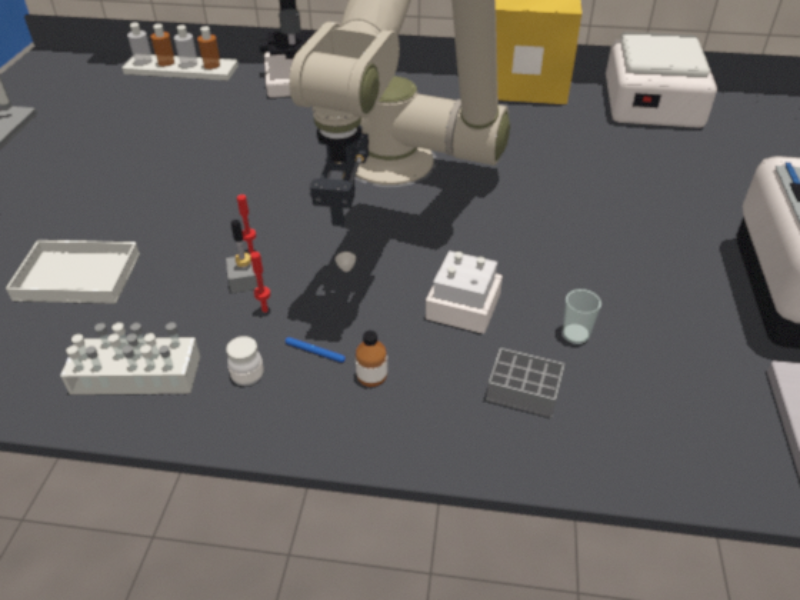

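View pics/side.png

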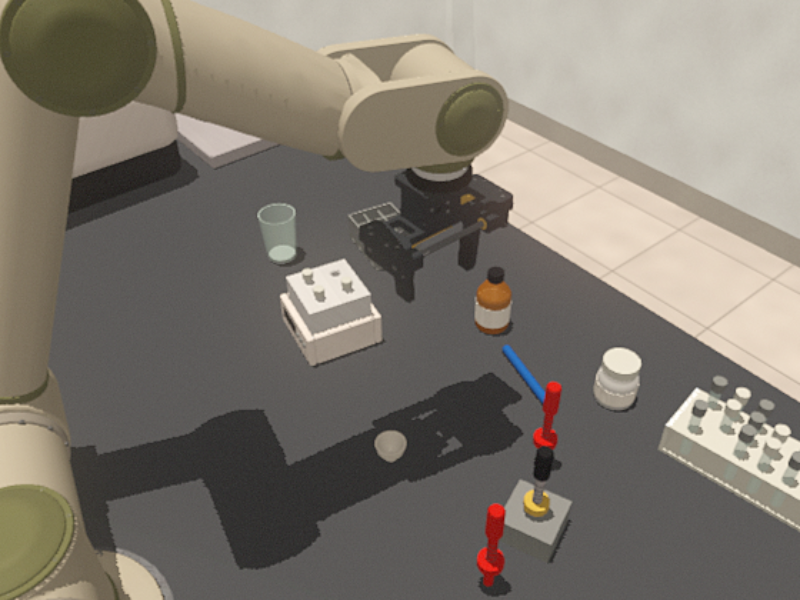

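The scene picture shows three gauge-shaped things: a red one at (244,215), another red one at (260,280), and one with a steel rod, black handle and brass collar at (238,240). In the side picture they are at (552,410), (495,540) and (541,480). The steel one in the grey stand is the one meant. The heater is at (465,290) in the scene view. In the side view its empty well is the dark hole at (336,273), and the caps are at (308,275), (319,293) and (347,284).

```bash
python3 - <<'E'
from h import *
for n in('scene','side'):
    d=load(n);P=pts(d);im=d['image'];hsv=cv2.cvtColor(im,cv2.COLOR_RGB2HSV);H,S,V=cv2.split(hsv)
    red=((H<6)|(H>174))&(S>180)&(V>120)&(P[...,0]>.2)&(P[...,0]<.9)
    k,l,st,c=cv2.connectedComponentsWithStats(red.astype(np.uint8))
    for i in range(1,k):
        if st[i,4]>40:
            q=P[l==i]; print(n,'red',c[i].round(),st[i,4],np.nanmedian(q,0).round(4),'zmax',np.nanmax(q[:,2]).round(3),'zmin',np.nanmin(q[:,2]).round(3))
    # heights around stand and heater
    for nm,lo,hi in(('standtop',.037,.043),('blocktop',.091,.099),('caps',.110,.120),('handle',.12,.175)):
        m=(P[...,2]>lo)&(P[...,2]<hi)&(P[...,0]>.25)&(P[...,0]<.8)&(abs(P[...,1])<.5)&~red
        k,l,st,c=cv2.connectedComponentsWithStats(m.astype(np.uint8))
        for i in range(1,k):
            if st[i,4]>15: 
                q=P[l==i]; print(n,nm,c[i].round(),st[i,4],np.median(q,0).round(4),im[l==i].mean(0).round(), cv2.minAreaRect((q[:,:2]*1000).astype(np.float32)))
d=load('side');a=d['image'][230:420,310:440];b=d['image'][170:260,180:280]
save('crop1',np.hstack([cv2.resize(a,(400,580)),cv2.resize(b,(400,580))]))
E
```

```text
scene red [170. 144.] 66 [ 0.4253 -0.2498  0.1291] zmax 0.15 zmin 0.094
scene red [177. 176.] 137 [ 0.5976 -0.1713  0.1083] zmax 0.151 zmin -0.003
scene red [183. 207.] 75 [ 0.6061 -0.1662  0.0506] zmax 0.067 zmin 0.006
scene standtop [165. 188.] 76 [ 0.526  -0.2474  0.0391] [137. 136. 133.] ((523.2197265625, -250.33364868164062), (77.59791564941406, 31.93579864501953), 44.436927795410156)
scene standtop [305. 215.] 29 [0.5855 0.1782 0.0402] [151. 142. 137.] ((585.2703857421875, 180.16123962402344), (42.391944885253906, 9.202620506286621), 80.74748229980469)
scene standtop [335. 222.] 23 [0.604  0.2689 0.04  ] [154. 145. 139.] ((601.6123657226562, 266.1202087402344), (25.516904830932617, 11.744495391845703), 65.7943344116211)
scene standtop [399. 228.] 17 [0.6035 0.4397 0.0394] [160. 169. 164.] ((600.2303466796875, 438.6104431152344), (32.811241149902344, 8.15353775024414), 47.979148864746094)
scene standtop [369. 261.] 288 [0.7335 0.3619 0.0404] [116. 114. 113.] ((736.3722534179688, 358.5635986328125), (112.49826049804688, 80.51006317138672), 79.72615814208984)
scene standtop [177. 
[... 5931 characters left out ...]
5773926), 56.97758483886719)
side caps [242. 196.] 36 [0.5465 0.204  0.1133] [212. 205. 188.] ((546.4866943359375, 204.07289123535156), (15.904818534851074, 14.05910873413086), 22.315065383911133)
side caps [222. 202.] 35 [0.5021 0.2139 0.1133] [214. 207. 190.] ((501.97747802734375, 215.3251495361328), (18.6060733795166, 14.312359809875488), 78.46778106689453)
side caps [378. 334.] 38 [ 0.5024 -0.2392  0.1164] [42. 39. 39.] ((505.74957275390625, -238.34495544433594), (7.68840217590332, 18.722518920898438), 43.6655158996582)
side handle [380. 323.] 237 [ 0.5043 -0.2377  0.1451] [33. 31. 31.] ((508.5309143066406, -235.4182586669922), (19.15839958190918, 19.355548858642578), 42.318946838378906)
```

View pics/crop1.png

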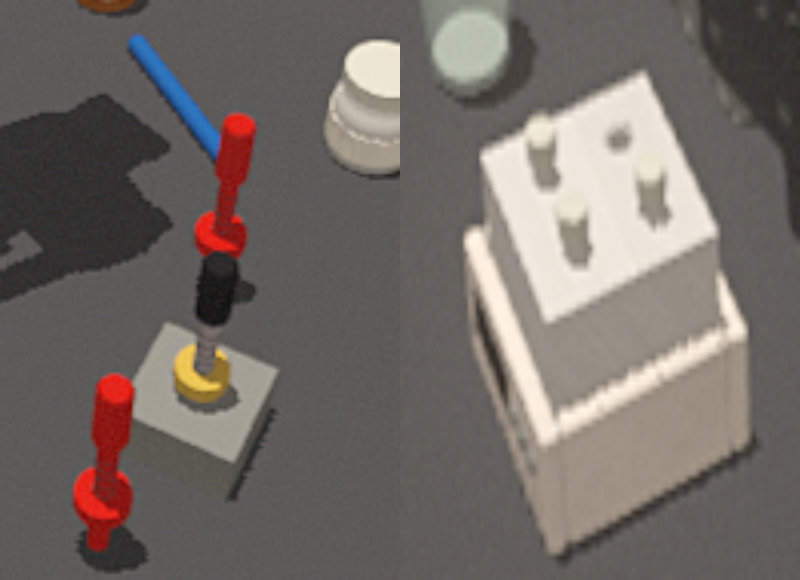

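The crop confirms the choice: steel rod, brass collar and black handle in the grey stand, at crop position (210,330). The empty well is the dark hole at (618,138), in the heater corner far from the camera. Moving above the gauge now.

step_arm(
  rows="-7 -40 0 0 0 0 0; -14 -80 0 0 0 0 0; -21 -120 0 0 0 0 0; -28 -160 0 0 0 0 0; -35 -200 0 0 0 0 0; -40 -235 0 0 0 0 0; -40 -235 0 0 0 0 0; -40 -235 0 0 0 0 0",
  grip_force=15,
)

```text
time: 0.9
tool_pos: [0.5097, -0.2352, 0.2383]
ee_rot: [-3.141, -0.001, 1.569]
wrist_force: [0.6, -0.2, -0.4]
finger_gap: 0.999
grasp_force: 0.0
```

```bash
python3 - <<'E'
from h import *
d=grab('wrist');s=ctrl.read_state();print(s)
save('wrist1',d['image'])
P=pts(d)
T=np.linalg.inv(d['world_to_cam']);print(T.round(3),d['fx'])
im=d['image'];V=im.max(-1)
for nm,m in(('handletop',(P[...,2]>.148)&(P[...,2]<.162)&(V<90)),('standtop',(P[...,2]>.036)&(P[...,2]<.044)&(V>90))):
    k,l,st,c=cv2.connectedComponentsWithStats(m.astype(np.uint8))
    for i in range(1,k):
        if st[i,4]>60:
            q=P[l==i]; print(nm,c[i].round(1),st[i,4],np.median(q,0).round(4),cv2.minAreaRect((q[:,:2]*1000).astype(np.float32)),cv2.minEnclosingCircle((q[:,:2]*1000).astype(np.float32)))
E
```

```text
{'time': 0.95, 'q': array([-6.41910534e-01,  4.00999783e-01,  1.26552717e+00,  2.34019153e-04,
        1.47595473e+00, -6.41990505e-01]), 'dq': array([ 0.02246135, -0.0082782 ,  0.00271706, -0.00048822, -0.00013859,
       -0.00107999]), 'effort': array([-1.31665282e+00, -4.43690908e+01, -2.26829678e+01,  7.16624956e-03,
        3.89114278e-02, -1.44357022e-02]), 'tool_pos': array([ 0.50993033, -0.23440902,  0.23845918]), 'ee_rot': array([-3.14102011e+00, -7.18916279e-04,  1.57085383e+00]), 'wrist_force': array([-0.15193619,  0.23669392,  1.10431839]), 'wrist_torque': array([ 0.01321946, -0.03986625,  0.00322211]), 'grasp_force': 0.0, 'finger_gap': 1.0034595260925296}
[[ 1.     0.001  0.002  0.511]
 [-0.002  0.95   0.311 -0.155]
 [-0.002 -0.311  0.95   0.384]
 [ 0.     0.     0.     1.   ]] 338.39220163343896
handletop [277.7 216.7] 577 [ 0.5118 -0.2334  0.1549] ((511.7840270996094, -234.58245849609375), (19.375499725341797, 19.385848999023438), 69.68970489501953) ((511.4667053222656, -234.80970764160156), 10.133272171020508)
standtop [521.9  99.4] 402 [ 0.7447 -0.1534  0.0407] ((751.9619140625, -154.56796264648438), (57.92311096191406, 24.791946411132812), 89.78875732421875) ((764.0731201171875, -154.61260986328125), 28.962297439575195)
standtop [277.3 175.6] 3193 [ 0.5124 -0.225   0.0392] ((511.50836181640625, -234.9141845703125), (70.10559844970703, 70.3360595703125), 21.156373977661133) ((511.9263000488281, -234.5328826904297), 48.66067886352539)
standtop [522.2 199.6] 209 [ 0.7704 -0.2538  0.0397] ((773.896240234375, -253.27464294433594), (71.7815170288086, 6.067675590515137), 12.961241722106934) ((774.38134765625, -255.38235473632812), 35.893428802490234)
```

View pics/wrist1.png

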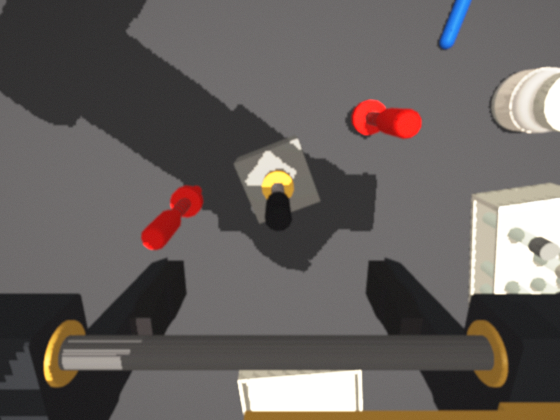

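The wrist view shows the gauge handle at (278,215), with its stand and brass collar below. The red lookalikes at (155,235) and (400,120) are clear of the fingers, which close along world x. The gauge axis is at (0.5116, −0.2347). I'll descend with the fingers partly closed and grip.

step_arm(
  rows="2 0 -25 0 0 0 110; 2 0 -50 0 0 0 110; 2 0 -75 0 0 0 110; 2 0 -95 0 0 0 110; 2 0 -110 0 0 0 110; 2 0 -120 0 0 0 110; 2 0 -124 0 0 0 110; 2 0 -124 0 0 0 110; 2 0 -124 0 0 0 255; 2 0 -124 0 0 0 255; 2 0 -124 0 0 0 255; 2 0 -124 0 0 0 255; 2 0 -124 0 0 0 255",
  grip_force=35,
)

```text
time: 2.25
tool_pos: [0.5121, -0.2351, 0.115]
ee_rot: [3.141, 0.0, 1.571]
wrist_force: [0.1, 0.5, 1.9]
finger_gap: 0.213
grasp_force: 35.0
```

step_arm(
  rows="0 0 15 0 0 0 255; 0 0 40 0 0 0 255; 0 0 70 0 0 0 255; 0 0 100 0 0 0 255; 0 0 125 0 0 0 255; 0 0 130 0 0 0 255; 3 20 130 0 0 0 255; 8 55 130 0 0 0 255; 12 95 130 0 0 0 255; 17 135 130 0 0 0 255; 21 175 130 0 0 0 255; 25 215 130 0 0 0 255; 30 255 130 0 0 0 255; 35 295 130 0 0 0 255; 39 335 130 0 0 0 255; 43 365 130 0 0 0 255; 45 388 130 0 0 0 255; 47 400 130 0 0 0 255; 47 405 130 0 0 0 255; 47 405 130 0 0 0 255",
)

```text
time: 4.25
tool_pos: [0.5589, 0.1698, 0.2441]
ee_rot: [-3.141, 0.0, 1.571]
wrist_force: [-1.1, -1.1, -0.6]
finger_gap: 0.215
grasp_force: 35.0
```

```bash
python3 - <<'E'
from h import *
d=grab('wrist');s=ctrl.read_state();print(s['time'],s['tool_pos'],s['ee_rot'],s['wrist_force'],s['finger_gap'],s['grasp_force'])
grab('scene');grab('side')
save('wrist2',d['image'])
P=pts(d);T=np.linalg.inv(d['world_to_cam']);print(T[:3,3])
X=P[...,:2]
blk=(P[...,2]>.088)&(P[...,2]<.100)&(X[...,0]>.4)&(X[...,0]<.66)&(X[...,1]>.12)&(X[...,1]<.33)
k,l,st,c=cv2.connectedComponentsWithStats(blk.astype(np.uint8));i=1+st[1:,4].argmax()
q=P[l==i];print('block',st[i],cv2.minAreaRect((q[:,:2]*1000).astype(np.float32)),np.median(q[:,2]))
cap=(P[...,2]>.110)&(P[...,2]<.12)&(X[...,0]>.4)&(X[...,0]<.66)&(X[...,1]>.15)&(X[...,1]<.33)
k,l2,st2,c2=cv2.connectedComponentsWithStats(cap.astype(np.uint8))
for j in range(1,k):
    if st2[j,4]>30:print('cap',c2[j].round(1),st2[j,4],cv2.minEnclosingCircle((P[l2==j][:,:2]*1000).astype(np.float32)))
print('hole near px of',[.559,.2485,.095])
p=d['world_to_cam']@[.559,.2485,.095,1];print(d['cx']-d['fx']*p[0]/p[2],d['cy']+d['fy']*p[1]/p[2])
E
```

```text
4.3 [0.55894962 0.16927844 0.24434121] [-3.14089298e+00  3.71351989e-04  1.57027614e+00] [ 0.65272585 -0.3026555  -2.30668872] 0.21660360811890006 34.990769706147375
[0.55972997 0.25039909 0.3894275 ]
block [  178    46   138   145 13115] ((531.7933349609375, 232.51065063476562), (100.24703216552734, 100.36908721923828), 77.69178771972656) 0.09425806486417215
cap [217.5  87.5] 395 ((514.3170776367188, 259.98687744140625), 8.50291633605957)
cap [208.5 146.4] 338 ((504.7406005859375, 214.97288513183594), 8.569639205932617)
cap [263.8 158.3] 329 ((549.5347900390625, 205.40081787109375), 8.357929229736328)
hole near px of [0.559, 0.2485, 0.095]
275.40416029702607 102.9591787509887
```

View pics/wrist2.png

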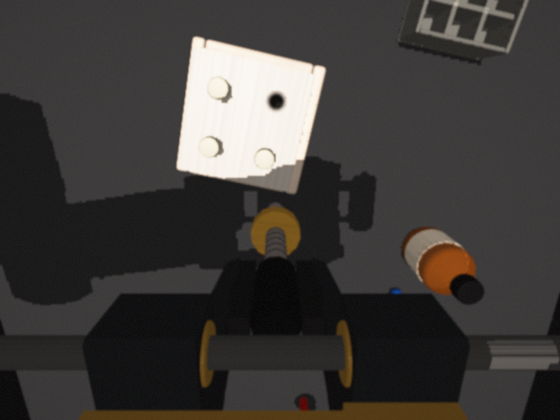

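The wrist view shows the heater with the empty well at (276,101) and caps at (218,88), (208,147) and (264,158). The held gauge is visible with its collar at (275,232). Next I compare the well and gauge axes in the same cameras.

```bash
python3 - <<'E'
from h import *
d=load('wrist');im=d['image'];g=im.min(-1).astype(np.uint8)
m=np.zeros_like(g);m[88:114,263:290]=(g[88:114,263:290]<110)
k,l,st,c=cv2.connectedComponentsWithStats(m);i=1+st[1:,4].argmax();print('hole',c[i],st[i],ray(d,*c[i],.095))
for n in('wrist','scene','side'):
    d=load(n);P=pts(d);H,S,V=cv2.split(cv2.cvtColor(d['image'],cv2.COLOR_RGB2HSV))
    near=(abs(P[...,0]-.559)<.03)&(abs(P[...,1]-.17)<.03)
    br=near&(H>12)&(H<32)&(S>100)&(P[...,2]>.16)&(P[...,2]<.21)
    q=P[br];print(n,'collar',br.sum(),q.shape and (q.min(0).round(4),q.max(0).round(4)))
    if len(q)>20:
        top=np.percentile(q[:,2],97);t=q[q[:,2]>top-.004];print(' top',top,len(t),cv2.minEnclosingCircle((t[:,:2]*1000).astype(np.float32)))
    rod=near&(P[...,2]>.13)&(P[...,2]<.175)&~br;r=P[rod]
    for a in np.arange(.13,.175,.009):
        s=r[(r[:,2]>=a)&(r[:,2]<a+.009)]
        if len(s)>3: print('  rod',a.round(3),len(s),s.mean(0).round(4))
E
```

```text
hole [275.82608696 100.92934783] [269  94  15  15 184] [0.55935001 0.25009738 0.095     ]
wrist collar 1478 (array([0.5431, 0.1563, 0.1791]), array([0.5741, 0.186 , 0.2093]))
 top 0.19251015743989197 1300 ((558.929931640625, 170.04708862304688), 16.193378448486328)
  rod 0.13 9 [0.5597 0.1749 0.138 ]
  rod 0.139 34 [0.5586 0.1751 0.1429]
scene collar 76 (array([0.5457, 0.1526, 0.1789]), array([0.581 , 0.1826, 0.1942]))
 top 0.19258788444136304 37 ((563.8016967773438, 168.02069091796875), 15.67984390258789)
  rod 0.13 4 [0.5637 0.1674 0.1364]
  rod 0.139 10 [0.5649 0.1693 0.1436]
  rod 0.148 12 [0.5651 0.1685 0.1535]
  rod 0.157 10 [0.5641 0.1682 0.1625]
side collar 139 (array([0.5408, 0.1518, 0.1793]), array([0.5729, 0.1854, 0.1991]))
 top 0.19275047646334087 85 ((556.7452392578125, 169.13510131835938), 16.48003387451172)
  rod 0.13 4 [0.5538 0.1697 0.1357]
  rod 0.139 21 [0.5548 0.166  0.1436]
  rod 0.148 21 [0.5553 0.1665 0.1526]
  rod 0.157 18 [0.5543 0.1665 0.1615]
  rod 0.166 11 [0.5537 0.1662 0.1693]
```

step_arm(
  rows="0 20 0 0 0 0 255; 0 45 0 0 0 0 255; 0 65 0 0 0 0 255; 0 76 0 0 0 0 255; 0 80 0 0 0 0 255; 0 80 0 0 0 0 255; 0 80 -8 0 0 0 255; 0 80 -18 0 0 0 255; 0 80 -26 0 0 0 255; 0 80 -32 0 0 0 255; 0 80 -35 0 0 0 255; 0 80 -37 0 0 0 255; 0 80 -39 0 0 0 255; 0 80 -41 0 0 0 255; 0 80 -43 0 0 0 255; 0 80 -45 0 0 0 255; 0 80 -47 0 0 0 255; 0 80 -47 0 0 0 255",
)

```text
time: 6.2
tool_pos: [0.5589, 0.25, 0.1975]
ee_rot: [-3.141, 0.0, 1.571]
wrist_force: [-0.4, 0.7, -0.5]
finger_gap: 0.216
grasp_force: 35.0
```

```bash
python3 - <<'E'
from h import *
d=grab('side');s=ctrl.read_state();print(s['time'],s['tool_pos'],s['ee_rot'],s['wrist_force'],s['wrist_torque'],s['finger_gap'])
w=grab('wrist');a=d['image'][130:240,170:290]
save('c3',np.hstack([cv2.resize(a,(400,400)),cv2.resize(w['image'][120:320,180:380],(400,400))]))
E
```

```text
6.25 [0.55894319 0.24999903 0.19761891] [-3.14133793e+00  4.18786278e-05  1.57080409e+00] [-0.06159945  0.93194281 -1.37868535] [-0.00473156  0.03336067 -0.04065611] 0.21825789836058
```

View pics/c3.png

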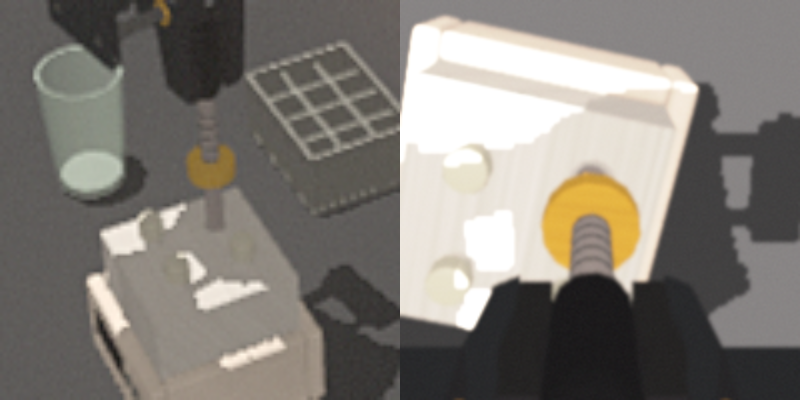

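The side crop (left) shows the rod entering the well at (213,225) with its collar at (212,165). The forces are near zero, so the tip has passed the mouth cleanly. Lowering further.

step_arm(
  rows="0 0 -3 0 0 0 255; 0 0 -6 0 0 0 255; 0 0 -9 0 0 0 255; 0 0 -12 0 0 0 255; 0 0 -15 0 0 0 255; 0 0 -18 0 0 0 255; 0 0 -21 0 0 0 255; 0 0 -24 0 0 0 255; 0 0 -27 0 0 0 255; 0 0 -30 0 0 0 255; 0 0 -30 0 0 0 255",
)

```text
time: 7.4
tool_pos: [0.5588, 0.25, 0.1673]
ee_rot: [-3.141, 0.0, 1.571]
wrist_force: [0.5, 0.5, -1.1]
finger_gap: 0.216
grasp_force: 35.0
```

step_arm(
  rows="0 0 -2 0 0 0 255; 0 0 -4 0 0 0 255; 0 0 -6 0 0 0 255; 0 0 -8 0 0 0 255; 0 0 -10 0 0 0 255; 0 0 -12 0 0 0 255; 0 0 -12 0 0 0 255",
)

```text
time: 8.1
tool_pos: [0.559, 0.25, 0.1559]
ee_rot: [3.141, -0.0, 1.571]
wrist_force: [-0.6, 0.0, 2.1]
finger_gap: 0.212
grasp_force: 35.0
```

step_arm(
  rows="0 0 -1 0 0 0 255; 0 0 -2 0 0 0 255; 0 0 -3 0 0 0 255; 0 0 -4 0 0 0 255; 0 0 -5 0 0 0 255; 0 0 -6 0 0 0 255; 0 0 -7 0 0 0 255; 0 0 -7 0 0 0 255",
)

```text
time: 8.9
tool_pos: [0.559, 0.25, 0.1485]
ee_rot: [-3.141, 0.0, 1.571]
wrist_force: [-0.6, -0.7, 2.1]
finger_gap: 0.215
grasp_force: 35.0
```

step_arm(
  rows="0 0 -0.5 0 0 0 255; 0 0 -1 0 0 0 255; 0 0 -1.5 0 0 0 255; 0 0 -2 0 0 0 255; 0 0 -2 0 0 0 255",
)

```text
time: 9.4
tool_pos: [0.559, 0.25, 0.1467]
ee_rot: [-3.141, 0.0, 1.571]
wrist_force: [-1.3, -0.0, 2.4]
finger_gap: 0.21
grasp_force: 35.0
```

step_arm(
  rows="0 0 -0.5 0 0 0 255; 0 0 -1 0 0 0 255; 0 0 -1.5 0 0 0 255; 0 0 -2 0 0 0 255; 0 0 -2 0 0 0 255",
)

```text
time: 9.9
tool_pos: [0.5589, 0.25, 0.1446]
ee_rot: [-3.141, 0.0, 1.571]
wrist_force: [-1.1, 1.0, 3.3]
finger_gap: 0.21
grasp_force: 35.0
```

step_arm(
  rows="0 0 -0.5 0 0 0 255; 0 0 -1 0 0 0 255; 0 0 -1.5 0 0 0 255; 0 0 -2 0 0 0 255; 0 0 -2 0 0 0 255",
)

```text
time: 10.4
tool_pos: [0.559, 0.25, 0.1426]
ee_rot: [-3.141, 0.0, 1.571]
wrist_force: [-1.2, 0.4, 2.5]
finger_gap: 0.213
grasp_force: 35.0
```

step_arm(
  rows="0 0 -0.5 0 0 0 255; 0 0 -1 0 0 0 255; 0 0 -1.5 0 0 0 255; 0 0 -2 0 0 0 255; 0 0 -2 0 0 0 255",
)

```text
time: 10.9
tool_pos: [0.5589, 0.25, 0.1406]
ee_rot: [-3.141, 0.0, 1.571]
wrist_force: [-1.7, 0.5, 3.2]
finger_gap: 0.213
grasp_force: 35.0
```

step_arm(
  rows="0 0 -0.5 0 0 0 255; 0 0 -1 0 0 0 255; 0 0 -1.5 0 0 0 255; 0 0 -2 0 0 0 255; 0 0 -2 0 0 0 255",
)

```text
time: 11.4
tool_pos: [0.559, 0.25, 0.1386]
ee_rot: [-3.141, 0.0, 1.571]
wrist_force: [-1.5, -0.5, 2.9]
finger_gap: 0.219
grasp_force: 35.0
```

step_arm(
  rows="0 0 -0.5 0 0 0 255; 0 0 -1 0 0 0 255; 0 0 -1.5 0 0 0 255; 0 0 -2 0 0 0 255; 0 0 -2 0 0 0 255",
)

```text
time: 11.9
tool_pos: [0.5589, 0.25, 0.1366]
ee_rot: [-3.141, 0.0, 1.571]
wrist_force: [-1.2, 0.7, 2.6]
finger_gap: 0.216
grasp_force: 35.0
```

step_arm(
  rows="0 0 -0.5 0 0 0 255; 0 0 -1 0 0 0 255; 0 0 -1.5 0 0 0 255; 0 0 -2 0 0 0 255; 0 0 -2 0 0 0 255",
)

```text
time: 12.4
tool_pos: [0.5589, 0.25, 0.1346]
ee_rot: [-3.141, 0.0, 1.571]
wrist_force: [-1.0, 0.6, 3.5]
finger_gap: 0.216
grasp_force: 35.0
```

step_arm(
  rows="0 0 -0.5 0 0 0 255; 0 0 -1 0 0 0 255; 0 0 -1.5 0 0 0 255; 0 0 -2 0 0 0 255; 0 0 -2 0 0 0 255",
)

```text
time: 12.9
tool_pos: [0.5589, 0.25, 0.1326]
ee_rot: [-3.141, 0.0, 1.571]
wrist_force: [-2.1, -0.2, 2.7]
finger_gap: 0.215
grasp_force: 35.0
```

step_arm(
  rows="0 0 -0.5 0 0 0 255; 0 0 -1 0 0 0 255; 0 0 -1.5 0 0 0 255; 0 0 -2 0 0 0 255; 0 0 -2 0 0 0 255",
)

```text
time: 13.4
tool_pos: [0.5589, 0.25, 0.1306]
ee_rot: [-3.141, 0.0, 1.571]
wrist_force: [-2.3, -0.3, 3.2]
finger_gap: 0.214
grasp_force: 35.0
```

step_arm(
  rows="0 0 -0.5 0 0 0 255; 0 0 -1 0 0 0 255; 0 0 -1.5 0 0 0 255; 0 0 -2 0 0 0 255; 0 0 -2 0 0 0 255",
)

```text
time: 13.9
tool_pos: [0.5591, 0.2501, 0.1291]
ee_rot: [3.141, -0.0, 1.571]
wrist_force: [-2.6, -1.2, 5.6]
finger_gap: 0.217
grasp_force: 35.0
```

step_arm(
  rows="0 0 -0.4 0 0 0 255; 0 0 -0.8 0 0 0 255; 0 0 -1.2 0 0 0 255; 0 0 -1.2 0 0 0 255; 0 0 -1.2 0 0 0 255",
)

```text
time: 14.4
tool_pos: [0.5593, 0.2501, 0.1286]
ee_rot: [3.14, -0.0, 1.571]
wrist_force: [-2.7, -0.4, 11.1]
finger_gap: 0.218
grasp_force: 35.0
```

```bash
python3 - <<'E'
from h import *
w=grab('wrist');s=ctrl.read_state();print(s['time'],s['tool_pos'],s['wrist_force'],s['wrist_torque'],s['finger_gap'])
d=grab('side');a=d['image'][130:240,170:290]
save('c4',np.hstack([cv2.resize(a,(400,400)),cv2.resize(w['image'][120:320,180:380],(400,400))]))
E
```

```text
14.45 [0.55937922 0.25007521 0.12859734] [-3.0456911   0.71148973 11.06283685] [0.00156019 0.64846073 0.01327005] 0.21046527343761254
```

View pics/c4.png

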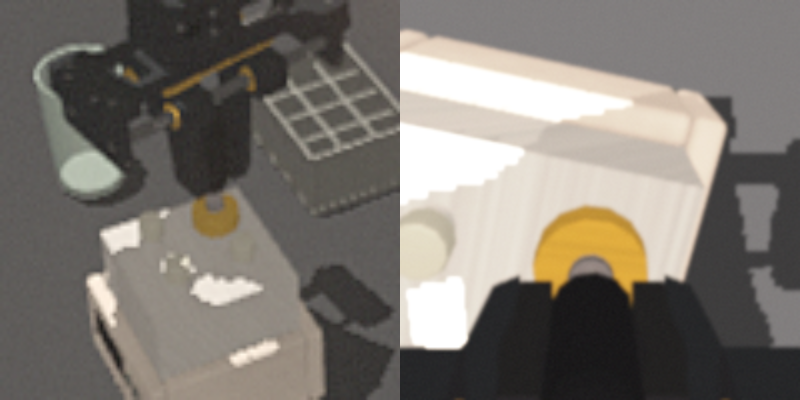

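The side crop shows the collar flat on the block at (215,215). The upward force has jumped from about 3 N to 11 N while the arm has almost stopped, so the rod is on the cushion. I'll ease off slightly, open the fingers and retreat straight up.

step_arm(
  rows="0 0 0.5 0 0 0 255; 0 0 0.8 0 0 0 255; 0 0 0.8 0 0 0 255; 0 0 0.8 0 0 0 110; 0 0 0.8 0 0 0 110; 0 0 0.8 0 0 0 110; 0 0 0.8 0 0 0 110; 0 0 0.8 0 0 0 110",
)

```text
time: 15.3
tool_pos: [0.559, 0.25, 0.1282]
ee_rot: [-3.141, 0.0, 1.571]
wrist_force: [-0.1, 0.2, 0.1]
finger_gap: 0.566
grasp_force: 0.0
```

step_arm(
  rows="0 0 5 0 0 0 110; 0 0 15 0 0 0 110; 0 0 30 0 0 0 110; 0 0 50 0 0 0 110; 0 0 75 0 0 0 110; 0 0 100 0 0 0 110; 0 0 120 0 0 0 110; 0 0 130 0 0 0 110; 0 -30 130 0 0 0 110; 0 -60 130 0 0 0 110; 0 -80 130 0 0 0 110; 0 -80 130 0 0 0 110",
)

```text
time: 16.5
tool_pos: [0.559, 0.1681, 0.2585]
ee_rot: [-3.141, 0.0, 1.568]
wrist_force: [-0.3, -0.3, -0.1]
finger_gap: 0.571
grasp_force: 0.0
```

```bash
python3 - <<'E'
from h import *
w=grab('wrist');s=ctrl.read_state();print(s['time'],s['tool_pos'],s['wrist_force'])
d=grab('side');a=d['image'][130:240,170:290]
P=pts(w);H,S,V=cv2.split(cv2.cvtColor(w['image'],cv2.COLOR_RGB2HSV))
near=(abs(P[...,0]-.559)<.03)&(abs(P[...,1]-.25)<.03)
q=P[near&(P[...,2]>.155)];t=q[q[:,2]>q[:,2].max()-.006];print('handle top',np.median(t[:,2]),cv2.minEnclosingCircle((t[:,:2]*1000).astype(np.float32)))
q=P[near&(H>12)&(H<32)&(S>100)];print('collar z',len(q),np.percentile(q[:,2],[5,50,95]),cv2.minEnclosingCircle((q[:,:2]*1000).astype(np.float32)))
save('c5',np.hstack([cv2.resize(a,(400,400)),cv2.resize(w['image'][0:260,130:390],(400,400))]))
E
```

```text
16.55 [0.55898615 0.16935178 0.25846123] [ 0.83872514  0.15711704 -0.10200132]
handle top 0.16946097307460592 ((558.966552734375, 250.06982421875), 9.893980026245117)
collar z 565 [0.10591171 0.10756972 0.16871136] ((558.998291015625, 249.32888793945312), 15.81690502166748)
```

View pics/c5.png

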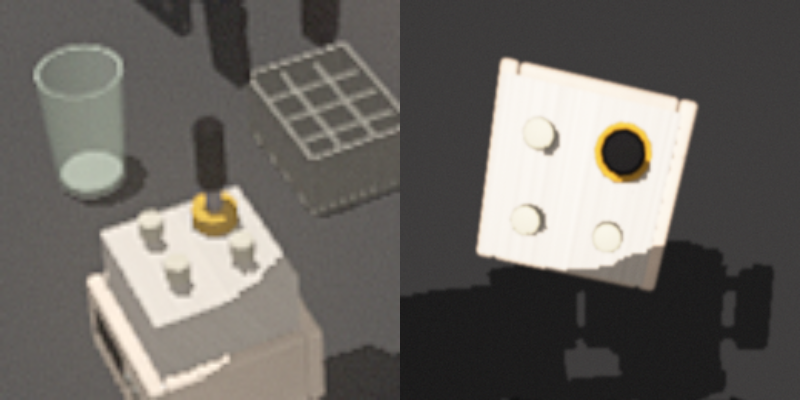

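The gauge stands upright in the well, with its handle at (622,152) concentric with the collar in the wrist crop. The collar underside is about 0.6 mm above the block top, and the handle height matches the height at bottoming. Handing in.

```bash
python3 -c "
from cell import job
print(job.close_job())"
```

```text
the job is handed in; nothing more can be done
None
```

The gauge stands released and upright in the empty well, bottomed on the cushion (about 8 N at most) with its collar flat on the block; I handed the job in at about 16.6 s, and it returned no verdict.

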